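# Line up a caddy lid under the drill and spot its centre

### The arm

A 6-joint arm with a two-finger parallel gripper is mounted at the origin on the work surface. World frame = base frame: x ahead of the robot, y to its left, z up, the work surface at z = 0. Lengths are in mm, angles in rad, forces in N, time in s.
With the tool pointing down it reaches from about 150 to 775 mm from the base axis. Payload 6.1 kg.
Tool frame: the origin (TCP) lies on the centre line of the jaws, within the pads' length; the fingertips stand 22 mm ahead of it and the grasp point (between the pads) lies 3 mm ahead of it; z points along the fingers, y is the direction in which the jaws open and shut (so a half turn about z gives the same grasp; the last joint's range is limited). The gripper opens to 85 mm and grips with 20 to 120 N. Pads are 22 mm wide; open, the fingers measure 114 mm over their backs; the gripper's body (76 mm by 85 mm) begins 54 mm behind the grasp point. The pads swing forward as they close: fully open they stand 13 mm farther back than shut.
Start: joints at [1.299, 0.126, -0.04, 1.405, 0, 1.571], TCP at [140.938, 505.712, 253.295] pointing down, gripper open.
Joint ranges: [-2.72, 2.72], [-0.95, 1.95], [-1.27, 1.35], [-1.78, 2.02], [-1.46, 1.47], [-3.14, 3.14]. Speed limits (rad/s): [2.39, 2.39, 3.01, 3.14, 3.14, 3.14].

### API

Orientations are given as a unit quaternion [x, y, z, w].
In Python, from rig import read_state, capture, camera_model, sign_off gives the robot as it stands.
- The arm moves only by the tool play_rows, never from a script. Its argument "commands" is a list of rows, each an object with "dr": the turn, a rotation vector about the tool's x, y, z in rad, a list of three; "delta_pos": the shift along the tool's x, y, z in m, a list of three; "grip": the finger opening in m, from 0 to 0.0854. In form: [{"dr": [ax, ay, az], "delta_pos": [tx, ty, tz], "grip": grip}, ...]. A call has 1 to 10 rows; each row shifts and turns the commanded pose from where the row before left it, along the tool's axes as they then stand; what a row does not reach is not made up. A row lasts 1/10 s, in which the tool goes at most 50 mm and 8.59 degrees, less where a joint would pass 70% of its speed; a pose out of reach is approached as far as the arm can. A call is refused whole if a number of a shift passes 0.05 or a number of a turn 0.15, either way. A call with a gripper value outside its range is refused whole. The fingers move at their own pace and stop on an object; "force" is the grip in N (left out, the last holds). Time passes only in rows, so rows that do not move let the fingers close. It gives the time, the measured TCP pose, the force and the opening at its end, in the units of the state.
- read_state(): the state, without advancing time (a new reading comes with each control period).
- capture(name): name is "scene" or "top"; returns the picture (420x560x3 uint8, red, green, blue); there is no depth.
- camera_model(name): a dict with "fx", "fy", "cx", "cy" (pixels), "extrinsics" (4x4, takes a point from camera to world coordinates). Camera axes: x right, y down, z forward; pixel columns grow to the right and rows downward; lengths in mm; the calibration is good to about 2 mm. A picture is of the moment at which its call begins. camera_model takes no time and is no camera call.
- sign_off(): hands the job in, once; it reports no verdict.
The state is a dict: "clock": time; "joint_positions": joint angles; "joint_velocities": joint speeds; "effort": joint torques, N m; "position": TCP position; "eef_rot": TCP orientation; "force": force on the tool from outside, world axes, zero at the start; "moment": the same for the moment, N m; "finger_gap": opening from 0.0 (shut) to 1.0 (fully open).
Only numpy, scipy, OpenCV 4.12 (cv2) and the standard library are available. Lean on these libraries where they do the work, as an engineer would, in place of code of your own. Each camera call takes 0.05 s, during which the arm holds its last target.

### The job

The wooden caddy lid is to get its knob hole: keeping it flat on the drill stand's base plate, slide the lid until the spot where its two pencilled diagonals cross is right under the tip of the raised drill bit. Then pull the feed lever down until the tip of the bit (the drill is switched off) rests on that spot, let the lever come back up to its top position, and let go. Leave the lid lined up, and leave everything else on the counter where it is.

Things in the scene. Friction and masses are not known exactly. Their poses are not given: they have to be found in the camera images.
- lid: Loose rectangular lid of pale wood on the front half of the base plate, about 90 g: slab 120 (its x) x 60 (its y) x 12 mm over a tongue 104 x 44 x 6 mm on which it lies; 18 mm high in all, so its edges are 6 to 18 mm above the base plate. Origin: centre of the tongue's underside, z up. Thin dark pencil diagonals cross its top. Lies within about 20 degrees of square to the stand; slides easily.
- lid_mark (a point): The marked spot: where the two pencilled diagonals cross, in the middle of the lid's top face, 18 mm above the lid's underside (axes as the lid's).
- stand: Fixed drill stand on the granite slab. Origin: on the bit's axis, at the underside of its aluminium base plate; x to the back, y to the left seen from the front, z up; its front (-x) faces the robot within about 20 degrees. Base plate: x -125 to +135, y -90 to +90 mm, top at z = 14 mm. Column 26 mm thick at x = 105 mm, 360 mm high, with a collar at z = 86 to 100 mm as the depth stop.
- drill_head: The part that slides down the column with the lever. Origin and axes as the stand's when raised. Raised, round the bit's axis: chuck 36 mm thick from z = 85 mm; clamp ring 88 mm across, z = 132 to 168 mm, with a lug to 61 mm in front; drill body 54 mm thick up to z = 360 mm. They overhang the lid, so near the bit a tool must lean back towards the front, by about 35 degrees.
- bit_tip (a point): Tip of the 8 mm drill bit, pointing straight down on the stand's origin axis; raised it is 50 mm above the base plate's underside, 18 mm above the top of a lid on the base plate (axes as the stand's). It goes straight down with the feed lever, 30 mm per rad.
- feed_lever (a joint): Angle of the feed lever, rad: 0 at the top, where a spring holds it; grows as its grip is pulled down. The bit's tip meets the lid's top at about 0.60; a stop ends the travel at 0.68, so it cannot bite deep. It takes about 3 N at the grip, and springs back to 0 in about half a second when let go.
- lever_grip (a point): Middle of the lever's black grip, a bar 18 mm thick, 65 mm long, parallel to the stand's y, on the stand's right (-y) side; the lever's 11 mm rod joins it 40 mm inward (+y). At lever angle q this point lies in the stand's frame (mm) at x = 60 - 130 cos(0.61 - q), y = -120, z = 165 - 30 q + 130 sin(0.61 - q): (-47, -120, 239) at the top. Clear from above.
- bowls: Bystander, to be left alone: nest of three stainless bowls (180 mm across, 70 mm high) with closed tongs across the rim, standing on the trivet. Origin: underside.
- mwiko: Bystander, to be left alone: flat wooden stirring paddle, 330 mm long. Origin: underside.
- mug: Bystander, to be left alone: white mug, 82 mm across, 95 mm high. Origin: underside.
- trivet: Bystander, to be left alone: yellow round trivet, 144 mm across, 8 mm thick. Origin: underside.
- caddy: Bystander, to be left alone: white open box 124 x 64 x 95 mm that the lid belongs to. Origin: underside.
- knob: Bystander, to be left alone: small dark wooden knob, 28 mm high, standing at the back left corner of the base plate. Origin: underside.
- pencil: Bystander, to be left alone: flat carpenter's pencil, 165 mm long, lying beside the stand's left edge. Origin: underside.
Not all that is in view belongs to the job. What is meant by the lid is not purple, and is the smaller of those in its own colour.

How it is judged (in metres and radians):
On the way, in this order (a step that is already met when the one before it is completed fails the run):
1. the lid lies flat on the base plate with its marked spot within 4 mm of straight under the tip of the raised bit (horizontal distance between lid_mark and bit_tip below 0.004 m and value of joint feed_lever below 0.1 rad and z of lid in the frame of stand below 0.018 m and angle between lid's own z axis and vertical below 0.06 rad), for 0.3 s.
2. the feed lever brings the tip of the bit down on the spot (touching, within 4 mm sideways) (horizontal distance between lid_mark and bit_tip below 0.004 m and value of joint feed_lever above 0.5 rad and contact force between drill_head and lid above 1 N), for 0.2 s.
At the end, for the whole second after the job is handed in: The lid lies flat and still on the base plate with its marked spot within 4 mm of straight under the tip of the bit, and the feed lever is back at its top (below 0.05 rad) (horizontal distance between lid_mark and bit_tip below 0.004 m and z of lid in the frame of stand between 0.011 and 0.017 m and angle between lid's own z axis and vertical below 0.05 rad and linear speed of lid below 0.01 m/s and value of joint feed_lever below 0.05 rad); the robot touches nothing.
It fails at once if the lid is lifted more than 12 mm off the base plate or tipped by more than 15 degrees (z of lid in the frame of stand above 0.026 m or angle between lid's own z axis and vertical above 0.26 rad).
It fails at once if something else on the counter is shifted by more than 25 mm (distance of any of bowls, mwiko, mug, trivet, caddy, knob, pencil from where it was at the start of the episode above 0.025 m).
It also fails if it takes over 54 s, if anything falls off the work surface, if the arm or the gripper's body presses on something with over 40 N, if the wrist force passes 120 N, or if a joint passes its speed limit or range.

## Working session

There is one attempt and no reset: what is moved stays moved. The work goes in short steps, Python scripts to look and compute and a tool call to move; the robot and the scene stay as the last step left them, time stands still between calls to the robot, and variables do not carry over. Pictures are saved under pics/ and viewed, and the job is handed in when it is done.

Besides the shell and the picture viewer there is one more tool, called in YAML: its name, and indented under it one key for each argument. play_rows: Moves the arm, as the interface text tells. Its arguments: {"type":"object","properties":{"commands":{"type":"array"},"force":{"type":"number"}},"required":["commands"]}

```bash
ls; mkdir -p pics
python3 - <<'E'
from rig import *
import cv2
s=read_state();print(s)
for n in("scene","top"):
    im=capture(n);cv2.imwrite(f"pics/{n}0.png",im[:,:,::-1]);m=camera_model(n);print(n,m)
E
```

```text
pics
{'clock': 0.0, 'joint_positions': array([ 1.29901006e+00,  1.26363087e-01, -4.06308740e-02,  1.40544733e+00,
       -1.29146853e-05,  1.57082602e+00]), 'joint_velocities': array([-9.88795243e-05, -2.33480897e-03, -8.74531468e-04, -1.26600361e-04,
       -3.01839381e-04, -5.38283719e-04]), 'effort': array([-2.06957825e-04, -4.35910356e+01,  3.52924776e+01,  1.71949784e-02,
       -5.20030278e-05, -4.82749030e-06]), 'position': array([140.83241021, 505.33818994, 252.52688251]), 'eef_rot': array([ 1.35489922e-01,  9.90778383e-01, -8.15778224e-04, -1.05016391e-04]), 'force': array([-0.07168405,  0.03262864, -0.02440542]), 'moment': array([-0.02840615, -0.03979433, -0.01287463]), 'finger_gap': 1.0023690929093951}
scene {'fx': 501.72651942214475, 'fy': 501.72651942214475, 'cx': 286.8641349497857, 'cy': 199.4197681217957, 'extrinsics': array([[ 4.53924476e-01,  5.88469052e-01, -6.69071555e-01,
         1.24635497e+03],
       [ 8.90872268e-01, -3.14304560e-01,  3.27962263e-01,
        -3.88468689e+02],
       [-1.72965991e-02, -7.44927391e-01, -6.66921292e-01,
         9.86690584e+02],
       [ 0.00000000e+00,  0.00000000e+00,  0.00000000e+00,
         1.00000000e+00]])}
top {'fx': 501.79361336546884, 'fy': 501.79361336546884, 'cx': 277.5201265535247, 'cy': 208.00401487190382, 'extrinsics': array([[ 1.07867895e-03, -9.98410510e-01,  5.63497167e-02,
         3.93214292e+02],
       [-9.99842964e-01, -8.00524661e-05,  1.77211954e-02,
        -6.87602529e-01],
       [-1.76885168e-02, -5.63599832e-02, -9.98253810e-01,
         1.49862387e+03],
       [ 0.00000000e+00,  0.00000000e+00,  0.00000000e+00,
         1.00000000e+00]])}
```

View pics/scene0.png

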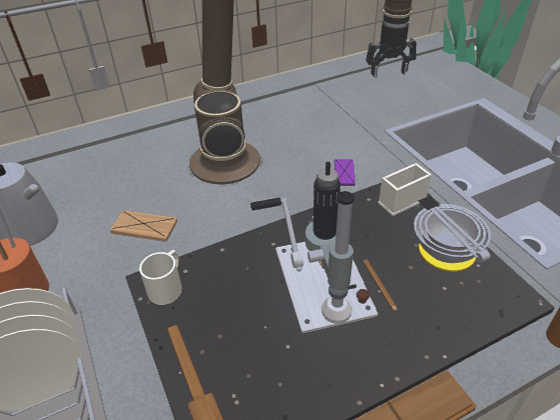

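View pics/top0.png

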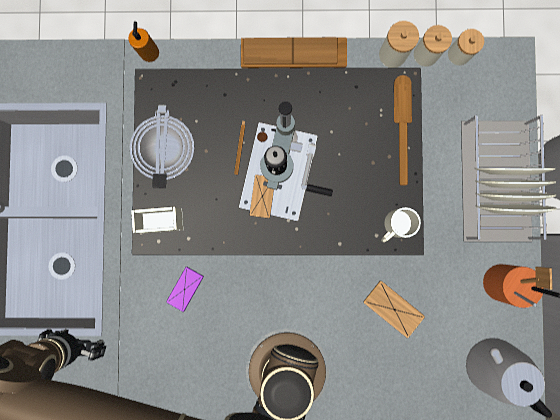

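Candidates for the lid, in top-view pixels: pale wood on the base plate (261,196), larger wooden lid (394,308), purple lid (185,289). By the description it's the smaller wooden one on the plate, so I'll check that in a close crop.

Run:
```python
import cv2
im=cv2.imread("pics/top0.png")
cv2.imwrite("pics/c1.png",cv2.resize(im[95:230,225:345],None,fx=4.4,fy=4.4,interpolation=cv2.INTER_CUBIC))
im=cv2.imread("pics/scene0.png")
cv2.imwrite("pics/c2.png",cv2.resize(im[150:335,245:405],None,fx=3.2,fy=3.2,interpolation=cv2.INTER_CUBIC))
```

```text
(no output)
```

View pics/c1.png

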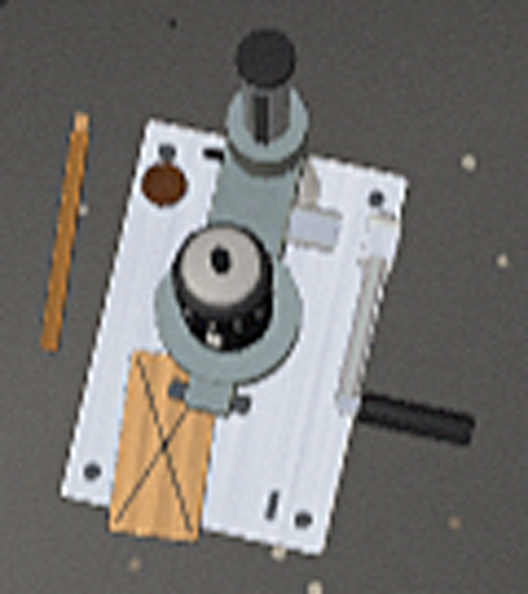

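View pics/c2.png

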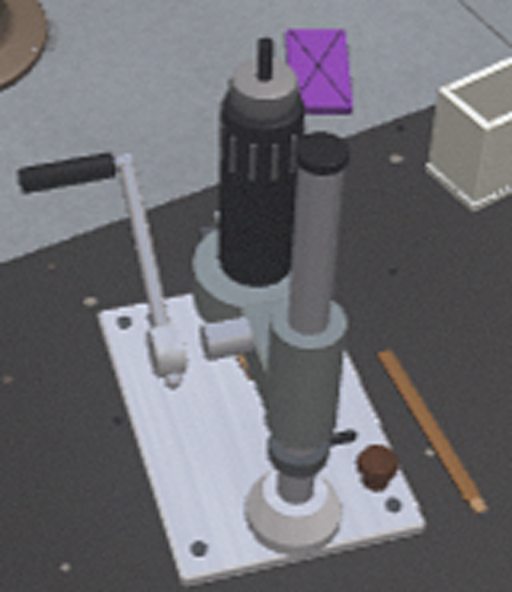

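The crop confirms the lid: small pale wood, corners about (256,175), (250,215), (270,218), with the diagonals crossing near (262,196). The back right corner is under the ring's lug. Next I measure the stand and lid by fitting edge lines.

```bash
cat > h.py <<'E'
import numpy as np, cv2
from scipy.optimize import least_squares
from rig import *
def refine(im,p0,p1,t0=.08,t1=.92,w=3.0,n=60):
    """sub-pixel edge line between rough ends; returns point,dir,rms"""
    g=im.astype(np.float32)
    p0=np.array(p0,float);p1=np.array(p1,float)
    for it in range(2):
        d=(p1-p0)/np.linalg.norm(p1-p0);nn=np.array([-d[1],d[0]])
        s=np.arange(-w,w+.01,.2);T=np.linspace(t0,t1,n)
        P=(p0+T[:,None]*(p1-p0))[:,None,:]+s[None,:,None]*nn
        v=cv2.remap(g,P[...,0].astype(np.float32),P[...,1].astype(np.float32),cv2.INTER_LINEAR)
        if v.ndim==2:v=v[...,None]
        v=cv2.GaussianBlur(v,(5,1),0) if v.shape[2]>1 else v
        gr=np.linalg.norm(np.gradient(v,axis=1),axis=2)
        wt=np.maximum(gr-.5*gr.max(1,keepdims=True),0)
        o=(wt*s).sum(1)/wt.sum(1)
        q=(p0+T[:,None]*(p1-p0))+o[:,None]*nn
        l=cv2.fitLine(q.astype(np.float32),cv2.DIST_HUBER,0,.01,.01).ravel()
        dd=l[:2].astype(float)
        if dd@d<0: dd=-dd
        c=l[2:].astype(float)
        p0,p1=c+dd*((p0-c)@dd),c+dd*((p1-c)@dd); w=1.8
    r=(q-c)@np.array([-dd[1],dd[0]])
    return c,dd,float(np.median(abs(r)))
def inter(a,b):
    A=np.array([a[1],-b[1]]).T;t=np.linalg.solve(A,b[0]-a[0]);return a[0]+t[0]*a[1]
def proj(name,P):
    m=camera_model(name);E=np.linalg.inv(m['extrinsics']);P=np.atleast_2d(P)
    c=P@E[:3,:3].T+E[:3,3];return np.c_[m['fx']*c[:,0]/c[:,2]+m['cx'],m['fy']*c[:,1]/c[:,2]+m['cy']]
def ray(name,p,z):
    m=camera_model(name);E=m['extrinsics'];d=E[:3,:3]@np.array([(p[0]-m['cx'])/m['fx'],(p[1]-m['cy'])/m['fy'],1])
    o=E[:3,3];return o+d*(z-o[2])/d[2]
def Rz(a):return np.array([[np.cos(a),-np.sin(a),0],[np.sin(a),np.cos(a),0],[0,0,1]])
E
cat > m1.py <<'E'
from h import *
t=cv2.imread("pics/top0.png");s=cv2.imread("pics/scene0.png")
f=lambda u,v:(225+u/4.4-.39,95+v/4.4-.39)
g=lambda u,v:(245+u/3.2-.34,150+v/3.2-.34)
BL,BR,FR,FL=f(150,120),f(407,178),f(325,552),f(63,495)
Lf=refine(t,BL,FL);Lr=refine(t,FR,BR,.05,.35);Lfr=refine(t,FR,FL,.05,.42);Lb=refine(t,BL,BR,.62,.95)
Lb1=refine(t,BL,BR,.05,.3)
print([round(x[2],2) for x in(Lf,Lr,Lfr,Lb,Lb1)])
bl,br,fr,fl=inter(Lf,Lb),inter(Lr,Lb),inter(Lr,Lfr),inter(Lf,Lfr)
print("top corners BL BR FR FL",bl,br,fr,fl)
for z in(14,34,44):
  q=[ray("top",p,z) for p in(bl,br,fr,fl)]
  print(z,[round(np.linalg.norm(q[i]-q[(i+1)%4]),1) for i in range(4)])
sBR,sBL,sFR=g(185,575),g(425,520),g(100,312)
a=refine(s,sFR,sBR);b=refine(s,sBR,sBL,.1,.9)
print(a[2],b[2],"scene BR",inter(a,b))
sbr=inter(a,b)
P=np.array([[135,90,14],[135,-90,14],[-125,-90,14],[-125,90,14.]])
def res(x,sc=True):
    W=P@Rz(x[3]).T+x[:3]
    r=(proj("top",W)-np.array([bl,br,fr,fl])).ravel()
    if sc:r=np.r_[r,(proj("scene",W[1:2])-sbr).ravel()]
    return r
for sc in(False,True):
    o=least_squares(lambda x:res(x,sc),[530,0,20,-.2]);print(o.x,np.round(o.fun,2))
E
python3 m1.py
```

```text
[0.17, 0.15, 0.13, 0.1, 0.11]
top corners BL BR FR FL [258.4586979  121.50432248] [317.40201705 134.97504578] [297.5475082  220.84253012] [238.10771419 207.09121028]
14 [np.float64(180.9), np.float64(263.1), np.float64(180.9), np.float64(263.6)]
34 [np.float64(178.5), np.float64(259.6), np.float64(178.5), np.float64(260.0)]
44 [np.float64(177.3), np.float64(257.8), np.float64(177.3), np.float64(258.3)]
0.07945784094558488 0.1520453584351274 scene BR [301.2113062  331.04206798]
[ 5.80752653e+02  2.56177798e+01  1.52801607e+01 -2.28243012e-01] [-0.19  0.11  0.14  0.1   0.17 -0.04 -0.12 -0.18]
[ 5.80373689e+02  2.63542740e+01  2.02858661e+01 -2.23336417e-01] [-0.78 -0.05 -0.19 -0.31  0.19 -0.06 -0.37  0.04 -0.89  0.19]
```

```bash
cat > m2.py <<'E'
from h import *
t=cv2.imread("pics/top0.png");s=cv2.imread("pics/scene0.png")
f=lambda u,v:(225+u/4.4-.39,95+v/4.4-.39)
# lid: rough corners
bl,fl,fr=f(135,352),f(110,530),f(197,542)
br=np.array(bl)+np.array(fr)-np.array(fl)
L=refine(t,bl,fl,w=2.5);F=refine(t,fl,fr,w=2.5);R=refine(t,fr,br,.08,.65,w=2.5);B=refine(t,bl,br,.08,.38,w=2.5)
print([round(x[2],2) for x in(L,F,R,B)])
c=[inter(L,B),inter(R,B),inter(R,F),inter(L,F)]
print("BL BR FR FL",np.round(c,2))
x=np.array([580.75,25.6,15.3,-.2282])
for zs in (15.3,20):
  z=zs+14+18
  W=np.array([ray("top",p,z) for p in c])
  print(zs,[round(np.linalg.norm(W[i]-W[(i+1)%4]),1) for i in range(4)],"centre",W.mean(0).round(1), "diag cross",ray("top",inter((c[0],(c[2]-c[0])),(c[1],c[3]-c[1])),z).round(1),
   "yaws",[np.arctan2(*(a-b)[1::-1]).round(4) for a,b in((W[0],W[3]),(W[1],W[2]))])
for zs in(12,15.3,20):
  for k,P in dict(BR=[135,-90,14],BRb=[135,-90,0],FR=[-125,-90,14],BL=[135,90,14],grip=[-47,-120,239],gi=[-47,-87.5,239],go=[-47,-152.5,239],cap=[105,0,360]).items():
    W=Rz(x[3])@P+[x[0],x[1],zs];print(zs,k,proj("scene",W).round(1),proj("top",W).round(1))
for n,im in(("top",t),("scene",s)):
  m=((im.max(2)<50)).astype(np.uint8)
  _,lab,st,ce=cv2.connectedComponentsWithStats(m)
  for i in range(1,len(st)):
    if 60<st[i,4]<3000: print(n,st[i],ce[i].round(1))
E
python3 m2.py
python3 - <<'E'
import cv2
im=cv2.imread("pics/scene0.png")
cv2.imwrite("pics/c3.png",cv2.resize(im[290:345,280:390],None,fx=7,fy=7,interpolation=cv2.INTER_NEAREST))
E
```

```text
[0.15, 0.13, 0.14, 0.15]
BL BR FR FL [[254.55 173.88]
 [275.29 176.73]
 [269.63 217.93]
 [248.77 214.82]]
15.3 [np.float64(61.0), np.float64(121.0), np.float64(61.2), np.float64(120.4)] centre [510.6  70.   47.3] diag cross [510.8  70.1  47.3] yaws [np.float64(-0.1361), np.float64(-0.1344)]
20 [np.float64(60.8), np.float64(120.6), np.float64(61.0), np.float64(120.0)] centre [510.3  69.8  52. ] diag cross [510.4  69.8  52. ] yaws [np.float64(-0.1361), np.float64(-0.1344)]
12 BR [[299.8 333.5]] [[317.5 135.3]]
12 BRb [[299.8 337.1]] [[317.2 136.2]]
12 FR [[273.7 249.2]] [[297.7 220.8]]
12 BL [[376.4 316.3]] [[258.3 121.9]]
12 grip [[264.5 207.1]] [[318.5 190.3]]
12 gi [[279.2 204.5]] [[305.8 187.4]]
12 go [[249.8 209.8]] [[331.3 193.2]]
12 cap [[343.2 201.5]] [[285.3 108.7]]
15.3 BR [[299.8 332.7]] [[317.5 135.1]]
15.3 BRb [[299.8 336.3]] [[317.3 136. ]]
15.3 FR [[273.7 248.4]] [[297.7 220.8]]
15.3 BL [[376.5 315.4]] [[258.3 121.6]]
15.3 grip [[264.5 206. ]] [[318.6 190.2]]
15.3 gi [[279.1 203.4]] [[305.8 187.2]]
15.3 go [[249.7 208.7]] [[331.4 193.1]]
15.3 cap [[343.3 200.1]] [[285.3 
[... 392 characters left out ...]
.1]
top [267 148  20  27 155] [279.4 165.6]
top [306 184  27  12 143] [319.7 189.9]
top [532 287  28  11 107] [545.7 291.4]
top [ 40 330  66  35 611] [ 76.7 344.6]
top [ 49 338  19  29  82] [ 62.4 348.8]
top [   0  340  181   80 2646] [ 59.9 376.7]
top [277 345  39  16 326] [296.  351.6]
top [262 363  18  19  70] [267.8 370.9]
top [520 381  13  11  95] [525.8 385.7]
top [229 401  44  19 320] [251.4 414.6]
top [530 400  22  18 178] [541.4 408.7]
scene [384  16  25   8 106] [395.4  19.7]
scene [376  25  35  48 630] [393.4  42.3]
scene [367  47   8  29  80] [371.2  58.2]
scene [206 133  35  23 156] [226.4 147.9]
scene [314 183  26  56 961] [325.  214.1]
scene [347 308 207 112 539] [443.6 368.4]
```

View pics/c3.png

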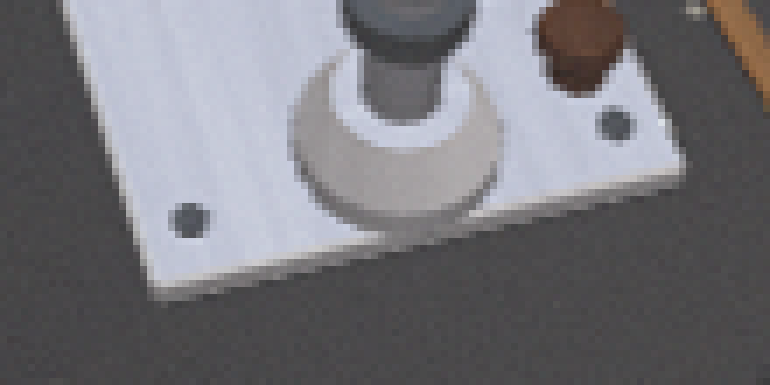

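The lid is confirmed. The stand's underside is at z≈20, with the bit axis near (580.5, 25.5). The lid mark is near (510.4, 69.8) with yaw -0.135. I'll write a small calculator for tool-frame steps.

```bash
cat > plan.py <<'E'
import numpy as np,sys
from scipy.spatial.transform import Rotation as R
from rig import read_state
def lean(psi,a):
    """tool z leaning: heading psi, a from vertical; tool y to the left"""
    z=np.array([np.sin(a)*np.cos(psi),np.sin(a)*np.sin(psi),-np.cos(a)])
    y=np.array([-np.sin(psi),np.cos(psi),0]);return R.from_matrix(np.c_[np.cross(y,z),y,z])
def plan(target,Rt,n,show=True,nd=4):
    s=read_state();p=np.array(s['position']);r=R.from_quat(s['eef_rot'])
    print("at",p.round(1),"t",s['clock'],"F",np.round(s['force'],1))
    rv=(r.inv()*Rt).as_rotvec();dr=np.round(rv/n,3)
    for i in range(n):
        want=np.array(p)+(np.array(target)-p)/(n-i)
        d=np.round(r.inv().apply(want-p)/1000,nd)
        print('{"dr":%s,"delta_pos":%s}'%(dr.tolist(),d.tolist()))
        p=p+r.apply(d*1000);r=r*R.from_rotvec(dr)
    print("end",p.round(1),"rot err",np.round((r.inv()*Rt).magnitude(),4))
E
python3 - <<'E'
from plan import *
plan([376,88,190],lean(-.135,np.radians(40)),18)
E
```

```text
at [140.9 505.4 252.6] t 0.1 F [-0.2 -0.8  0. ]
{"dr":[-0.003, -0.039, -0.007],"delta_pos":[-0.0188, -0.0188, 0.0035]}
{"dr":[-0.003, -0.039, -0.007],"delta_pos":[-0.0185, -0.019, 0.0042]}
{"dr":[-0.003, -0.039, -0.007],"delta_pos":[-0.0182, -0.0191, 0.0048]}
{"dr":[-0.003, -0.039, -0.007],"delta_pos":[-0.0179, -0.0193, 0.0055]}
{"dr":[-0.003, -0.039, -0.007],"delta_pos":[-0.0175, -0.0194, 0.0061]}
{"dr":[-0.003, -0.039, -0.007],"delta_pos":[-0.0171, -0.0195, 0.0067]}
{"dr":[-0.003, -0.039, -0.007],"delta_pos":[-0.0167, -0.0197, 0.0073]}
{"dr":[-0.003, -0.039, -0.007],"delta_pos":[-0.0163, -0.0198, 0.0079]}
{"dr":[-0.003, -0.039, -0.007],"delta_pos":[-0.0158, -0.0199, 0.0085]}
{"dr":[-0.003, -0.039, -0.007],"delta_pos":[-0.0154, -0.0201, 0.009]}
{"dr":[-0.003, -0.039, -0.007],"delta_pos":[-0.0148, -0.0202, 0.0096]}
{"dr":[-0.003, -0.039, -0.007],"delta_pos":[-0.0143, -0.0204, 0.0101]}
{"dr":[-0.003, -0.039, -0.007],"delta_pos":[-0.0138, -0.0205, 0.0106]}
{"dr":[-0.003, -0.039, -0.007],"delta_pos":[-0.0132, -0.0206, 0.011]}
{"dr":[-0.003, -0.039, -0.007],"delta_pos":[-0.0126, -0.0207, 0.0115]}
{"dr":[-0.003, -0.039, -0.007],"delta_pos":[-0.0121, -0.0208, 0.0119]}
{"dr":[-0.003, -0.039, -0.007],"delta_pos":[-0.0114, -0.021, 0.0123]}
{"dr":[-0.003, -0.039, -0.007],"delta_pos":[-0.0108, -0.0211, 0.0126]}
end [376.  88. 190.] rot err 0.0082
```

play_rows:
  commands:
    - {"dr":[-0.003,-0.039,-0.007],"delta_pos":[-0.0188,-0.0188,0.0035],"grip":0.085}
    - {"dr":[-0.003,-0.039,-0.007],"delta_pos":[-0.0185,-0.019,0.004],"grip":0.085}
    - {"dr":[-0.003,-0.039,-0.007],"delta_pos":[-0.018,-0.019,0.005],"grip":0.085}
    - {"dr":[-0.003,-0.039,-0.007],"delta_pos":[-0.018,-0.019,0.0055],"grip":0.085}
    - {"dr":[-0.003,-0.039,-0.007],"delta_pos":[-0.0175,-0.0195,0.006],"grip":0.085}
    - {"dr":[-0.003,-0.039,-0.007],"delta_pos":[-0.017,-0.0195,0.0065],"grip":0.085}
    - {"dr":[-0.003,-0.039,-0.007],"delta_pos":[-0.0165,-0.0195,0.0075],"grip":0.085}
    - {"dr":[-0.003,-0.039,-0.007],"delta_pos":[-0.0165,-0.02,0.008],"grip":0.085}
    - {"dr":[-0.003,-0.039,-0.007],"delta_pos":[-0.016,-0.02,0.0085],"grip":0.085}
    - {"dr":[-0.003,-0.039,-0.007],"delta_pos":[-0.0155,-0.02,0.009],"grip":0.085}

```text
clock: 1.1
position: [271.9, 273.0, 218.0]
eef_rot: [0.098, 0.976, -0.012, 0.195]
force: [-0.4, 0.4, -0.2]
finger_gap: 0.996
```

play_rows:
  commands:
    - {"dr":[-0.003,-0.039,-0.007],"delta_pos":[-0.015,-0.02,0.0095],"grip":0.085}
    - {"dr":[-0.003,-0.039,-0.007],"delta_pos":[-0.0145,-0.0205,0.01],"grip":0.085}
    - {"dr":[-0.003,-0.039,-0.007],"delta_pos":[-0.014,-0.0205,0.0105],"grip":0.085}
    - {"dr":[-0.003,-0.039,-0.007],"delta_pos":[-0.013,-0.0205,0.011],"grip":0.085}
    - {"dr":[-0.003,-0.039,-0.007],"delta_pos":[-0.0125,-0.0205,0.0115],"grip":0.085}
    - {"dr":[-0.003,-0.039,-0.007],"delta_pos":[-0.012,-0.021,0.012],"grip":0.085}
    - {"dr":[-0.003,-0.039,-0.007],"delta_pos":[-0.0115,-0.021,0.0125],"grip":0.085}
    - {"dr":[-0.003,-0.039,-0.007],"delta_pos":[-0.011,-0.021,0.0125],"grip":0.085}

```text
clock: 1.9
position: [376.8, 88.0, 190.2]
eef_rot: [0.065, 0.936, -0.021, 0.345]
force: [0.1, 0.4, 0.4]
finger_gap: 0.994
```

Run:
```python
from plan import *
print(read_state()['joint_positions'].round(2))
T=lean(-.135,np.radians(40))
tcp=np.array([452.8,77.6,61.5])
plan(tcp-35*T.as_matrix()[:,2],T,6)
print(T.as_matrix().round(3))
```

```text
[ 0.5  -0.62 -0.92  0.67 -0.39  0.52]
at [376.8  88.  190.2] t 1.9 F [0.1 0.4 0.4]
{"dr":[0.001, 0.001, -0.001],"delta_pos":[0.0041, -0.0001, 0.0188]}
{"dr":[0.001, 0.001, -0.001],"delta_pos":[0.0041, -0.0001, 0.0188]}
{"dr":[0.001, 0.001, -0.001],"delta_pos":[0.0041, -0.0, 0.0188]}
{"dr":[0.001, 0.001, -0.001],"delta_pos":[0.0041, -0.0, 0.0188]}
{"dr":[0.001, 0.001, -0.001],"delta_pos":[0.004, -0.0, 0.0188]}
{"dr":[0.001, 0.001, -0.001],"delta_pos":[0.004, -0.0001, 0.0188]}
end [430.5  80.6  88.4] rot err 0.0024
[[-0.759  0.135  0.637]
 [ 0.103  0.991 -0.087]
 [-0.643  0.    -0.766]]
```

play_rows:
  commands:
    - {"dr":[0.001,0.001,-0.001],"delta_pos":[0.004,0,0.0188],"grip":0.085}
    - {"dr":[0.001,0.001,-0.001],"delta_pos":[0.004,0,0.0188],"grip":0.085}
    - {"dr":[0.001,0.001,-0.001],"delta_pos":[0.004,0,0.0188],"grip":0.085}
    - {"dr":[0.001,0.001,-0.001],"delta_pos":[0.004,0,0.0188],"grip":0.085}
    - {"dr":[0.001,0.001,-0.001],"delta_pos":[0.004,0,0.0188],"grip":0.085}
    - {"dr":[0.001,0.001,-0.001],"delta_pos":[0.004,0,0.0188],"grip":0.085}
    - {"dr":[0,0,0],"delta_pos":[0,0,0],"grip":0.085}

```text
clock: 2.6
position: [429.4, 80.9, 86.0]
eef_rot: [0.064, 0.938, -0.025, 0.339]
force: [-0.7, -0.3, 0.6]
finger_gap: 0.994
```

Run:
```python
from rig import *
import cv2
a=capture("top");b=capture("scene")
cv2.imwrite("pics/top1.png",a[:,:,::-1]);cv2.imwrite("pics/scene1.png",b[:,:,::-1])
import numpy as np
A=cv2.resize(a[110:245,210:340],None,fx=3,fy=3);B=cv2.resize(b[150:285,250:380],None,fx=3,fy=3)
cv2.imwrite("pics/d1.png",np.hstack([A,B])[:,:,::-1])
from plan import *
T=lean(-.135,np.radians(40))
tcp=np.array([452.8,77.6,61.5])
plan(tcp-5*T.as_matrix()[:,2],T,4)
```

```text
at [430.1  81.5  88.5] t 2.7 F [-0.8  0.3 -0. ]
{"dr":[-0.001, -0.001, -0.0],"delta_pos":[-0.0001, -0.0002, 0.0076]}
{"dr":[-0.001, -0.001, -0.0],"delta_pos":[-0.0001, -0.0002, 0.0076]}
{"dr":[-0.001, -0.001, -0.0],"delta_pos":[-0.0001, -0.0002, 0.0076]}
{"dr":[-0.001, -0.001, -0.0],"delta_pos":[-0.0, -0.0001, 0.0077]}
end [449.6  78.1  65.3] rot err 0.002
```

View pics/d1.png

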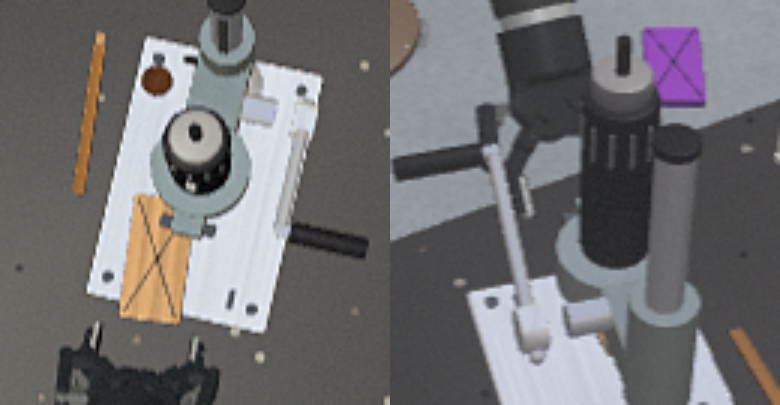

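The top view shows both fingertips, crop (97,325) and (200,340), just in front of the lid and evenly either side of it. I'll advance.

play_rows:
  commands:
    - {"dr":[0,0,0],"delta_pos":[0,-0.0002,0.0076],"grip":0.085}
    - {"dr":[0,0,0],"delta_pos":[0,-0.0002,0.0076],"grip":0.085}
    - {"dr":[0,0,0],"delta_pos":[0,-0.0002,0.0076],"grip":0.085}
    - {"dr":[0,0,0],"delta_pos":[0,0,0.0075],"grip":0.085}
    - {"dr":[0,0,0],"delta_pos":[0,0,0],"grip":0.075}
    - {"dr":[0,0,0],"delta_pos":[0,0,0],"grip":0.075}

```text
clock: 3.3
position: [449.7, 78.3, 65.2]
eef_rot: [0.064, 0.938, -0.024, 0.34]
force: [0.1, -0.4, 0.1]
finger_gap: 0.878
```

```bash
cat > look.py <<'E'
import sys,cv2,numpy as np
from rig import *
k=sys.argv[1]
a=capture("top");cv2.imwrite(f"pics/top{k}.png",a[:,:,::-1])
cv2.imwrite(f"pics/d{k}.png",cv2.resize(a[95:245,220:350],None,fx=4,fy=4,interpolation=cv2.INTER_CUBIC)[:,:,::-1])
s=read_state();print(s['position'].round(2),s['force'].round(2),s['finger_gap'],s['clock'])
E
python3 look.py 2
```

```text
[449.8   78.42  65.55] [-0.61  0.73 -0.03] 0.8810150924339883 3.35
```

View pics/d2.png

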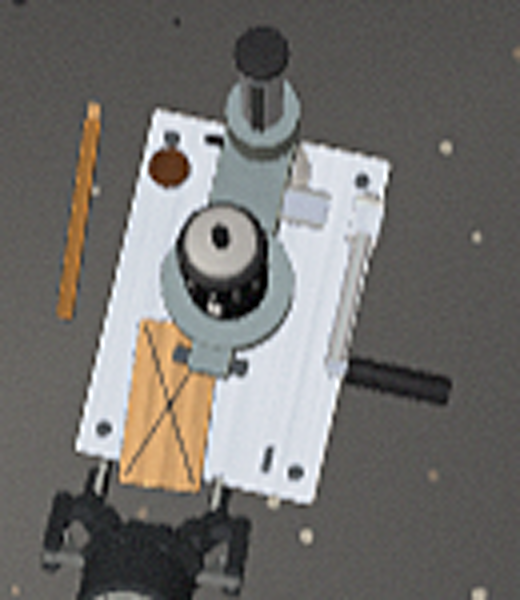

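play_rows:
  commands:
    - {"dr":[0,0,0],"delta_pos":[-0.0024,0,0.0033],"grip":0.075}
    - {"dr":[0,0,0],"delta_pos":[-0.0024,0,0.0034],"grip":0.075}
    - {"dr":[0,0,0],"delta_pos":[0,0,0],"grip":0.07}
    - {"dr":[0,0,0],"delta_pos":[0,0,0],"grip":0.065}
    - {"dr":[0,0,0],"delta_pos":[0,0,0],"grip":0.06}
    - {"dr":[0,0,0],"delta_pos":[0,0,0],"grip":0.055}
    - {"dr":[0,0,0],"delta_pos":[0,0,0],"grip":0.055}
    - {"dr":[0,0,0],"delta_pos":[0,0,0],"grip":0.055}
  force: 20

```text
clock: 4.15
position: [457.9, 77.5, 63.9]
eef_rot: [0.064, 0.938, -0.024, 0.341]
force: [-1.0, -0.5, 1.7]
finger_gap: 0.688
```

```bash
python3 look.py 3
```

```text
[457.86  77.48  63.89] [-2.59 -0.57  2.81] 0.6942853513547531 4.2
```

View pics/d3.png

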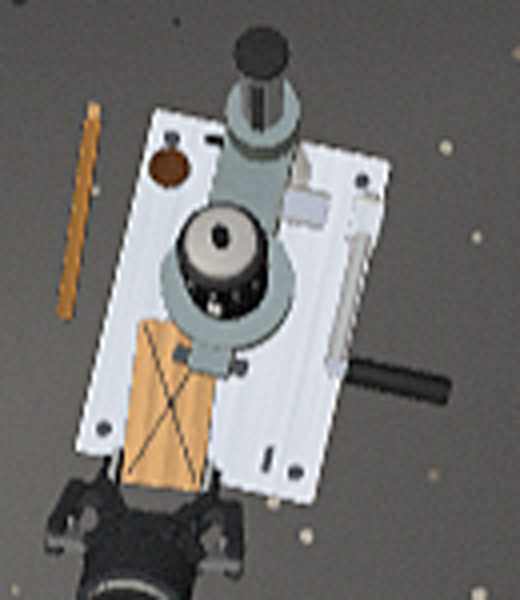

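Gripped, with the opening at 59 mm. I'll measure the lid pose now, while its mark is still visible.

```bash
cat > lidm.py <<'E'
from h import *
ZS=20.
STAND=None
def stand(t):
    f=lambda u,v:(225+u/4.4-.39,95+v/4.4-.39)
    BL,BR,FR,FL=f(150,120),f(407,178),f(325,552),f(63,495)
    Lf=refine(t,BL,FL,.08,.75);Lr=refine(t,FR,BR,.05,.35);Lb=refine(t,BL,BR,.62,.95);Lfr=refine(t,FR,FL,.05,.3)
    c=[inter(Lf,Lb),inter(Lr,Lb),inter(Lr,Lfr),inter(Lf,Lfr)]
    P=np.array([[135,90,14],[135,-90,14],[-125,-90,14],[-125,90,14.]])
    o=least_squares(lambda x:(proj("top",P@Rz(x[2]).T+[x[0],x[1],ZS])-np.array(c)).ravel(),[580,25,-.22])
    return o.x,o.fun
if __name__=="__main__":
    for k in("0","1","2"):
        x,r=stand(cv2.imread(f"pics/top{k}.png"));print(k,x.round(4),abs(r).max().round(2))
    t=cv2.imread("pics/top3.png")
    f=lambda u,v:(220+u/4-.375,95+v/4-.375)
    bl,fl,fr=f(140,320),f(122,487),f(202,492)
    br=np.array(bl)+np.array(fr)-np.array(fl)
    L=refine(t,bl,fl,.05,.7,w=2.5);F=refine(t,fl,fr,.1,.9,w=2.5);R=refine(t,fr,br,.25,.65,w=2.5);B=refine(t,bl,br,.08,.38,w=2.5)
    print([x[2] for x in(L,F,R,B)])
    c=[inter(L,B),inter(R,B),inter(R,F),inter(L,F)];z=ZS+32
    W=np.array([ray("top",p,z) for p in c]);print([round(np.linalg.norm(W[i]-W[(i+1)%4]),1) for i in range(4)])
    print("centre",W.mean(0).round(1),"yaw",[np.arctan2(*(a-b)[1::-1]).round(4) for a,b in((W[0],W[3]),(W[1],W[2]))])
    cv2.imwrite("pics/e3.png",cv2.resize(t[165:225,240:300],None,fx=9,fy=9,interpolation=cv2.INTER_CUBIC))
E
python3 lidm.py
```

```text
0 [ 5.801616e+02  2.553740e+01 -2.283000e-01] 0.28
1 [ 5.79837e+02  2.55224e+01 -2.27500e-01] 0.32
2 [ 5.800573e+02  2.553900e+01 -2.278000e-01] 0.26
[0.12830633944819453, 0.1540318336051223, 0.12975854632762918, 0.07986109072589434]
[np.float64(61.6), np.float64(118.0), np.float64(61.3), np.float64(120.4)]
centre [510.2  69.3  52. ] yaw [np.float64(-0.1258), np.float64(-0.1275)]
```

View pics/e3.png

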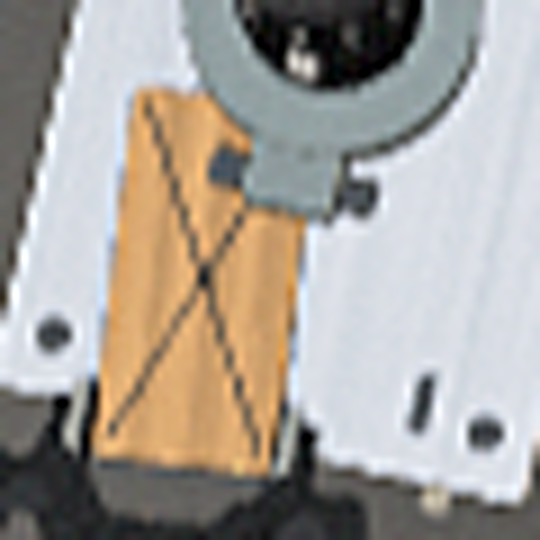

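Run:
```python
from h import *
from plan import *
m=ray("top",(262.2,195.1),52);print("cross",m)
s=read_state();r=R.from_quat(s['eef_rot'])
d=np.array([580.1-(510.2+m[0])/2,25.5-(69.3+m[1])/2,0.7]);print(d, r.inv().apply(d), r.as_matrix()[:,1], s['position'])
```

```text
cross [512.27017009  69.37254519  52.        ]
[ 68.86491496 -43.83627259   0.7       ] [-57.2781724  -34.02687863  47.17910347] [ 0.13649792  0.99063962 -0.00121128] [457.85918584  77.47644183  63.8908724 ]
```

play_rows:
  commands:
    - {"dr":[0,0,0],"delta_pos":[-0.0048,-0.0028,0.0039],"grip":0.055}
    - {"dr":[0,0,0],"delta_pos":[-0.0048,-0.0028,0.0039],"grip":0.055}
    - {"dr":[0,0,0],"delta_pos":[-0.0048,-0.0028,0.0039],"grip":0.055}
    - {"dr":[0,0,0],"delta_pos":[-0.0048,-0.0028,0.0039],"grip":0.055}
    - {"dr":[0,0,0],"delta_pos":[-0.0048,-0.0028,0.0039],"grip":0.055}
    - {"dr":[0,0,0],"delta_pos":[-0.0048,-0.0028,0.0039],"grip":0.055}
    - {"dr":[0,0,0],"delta_pos":[-0.0048,-0.0028,0.0039],"grip":0.055}
    - {"dr":[0,0,0],"delta_pos":[-0.0048,-0.0028,0.0039],"grip":0.055}
    - {"dr":[0,0,0],"delta_pos":[-0.0048,-0.0028,0.0039],"grip":0.055}
    - {"dr":[0,0,0],"delta_pos":[0,0,0],"grip":0.055}
  force: 20

```text
clock: 5.2
position: [510.3, 44.4, 64.8]
eef_rot: [0.065, 0.938, -0.024, 0.341]
force: [0.1, 0.2, -0.7]
finger_gap: 0.689
```

```bash
python3 look.py 4
```

```text
[509.74  44.49  64.5 ] [-1.01 -0.32 -0.74] 0.6936426305712997 5.25
```

View pics/d4.png

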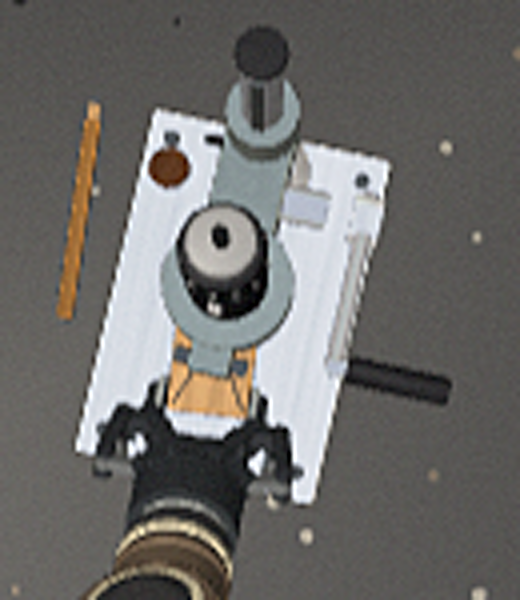

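play_rows:
  commands:
    - {"dr":[0,0,0],"delta_pos":[-0.0047,-0.0028,0.0038],"grip":0.055}
    - {"dr":[0,0,0],"delta_pos":[-0.0047,-0.0028,0.0038],"grip":0.055}
    - {"dr":[0,0,0],"delta_pos":[-0.0047,-0.0028,0.0039],"grip":0.055}
    - {"dr":[0,0,0],"delta_pos":[0,0,0],"grip":0.055}
    - {"dr":[0,0,0],"delta_pos":[0,0,0],"grip":0.055}
  force: 20

```text
clock: 5.75
position: [526.4, 33.8, 64.7]
eef_rot: [0.064, 0.938, -0.024, 0.341]
force: [0.4, -0.1, -1.2]
finger_gap: 0.686
```

```bash
python3 look.py 5;python3 - <<'E'
import cv2
t=cv2.imread("pics/top5.png")
cv2.imwrite("pics/e5.png",cv2.resize(t[160:220,240:310],None,fx=9,fy=9,interpolation=cv2.INTER_CUBIC))
E
```

```text
[526.25  33.93  64.63] [ 0.4  -0.34 -0.09] 0.692493319888989 5.8
```

View pics/e5.png

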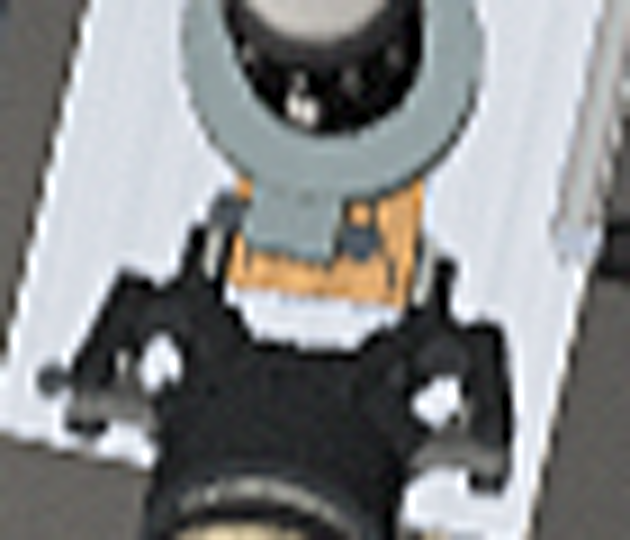

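```bash
cat > fe.py <<'E'
from h import *
import sys
def front(png,fl,fr,rt=None):
    t=cv2.imread(png)
    F=refine(t,fl,fr,.1,.9,w=2.0);z=52
    d=np.array(fr)-fl
    A=np.array([ray("top",F[0],z),ray("top",F[0]+F[1]*5,z)])
    v=A[1]-A[0];v/=np.linalg.norm(v);n=np.array([-v[1],v[0],0]); n=n if n[0]>0 else -n
    mid=(np.array(fl)+fr)/2;mid=F[0]+F[1]*((mid-F[0])@F[1])
    M=ray("top",mid,z);return M+60*n, np.arctan2(n[1],n[0]),F[2]
if __name__=="__main__":
    f=lambda u,v:(240+u/9-.44,160+v/9-.44)
    print(front("pics/top5.png",f(230,283),f(405,305)))
    # control: same method on earlier views
    g=lambda u,v:(225+u/4.4-.39,95+v/4.4-.39)
    print(front("pics/top0.png",g(110,530),g(197,542)), "full fit 510.4 69.8")
    from plan import *
    s=read_state();print(s['position'],(s['position']-np.array([457.86,77.48,63.9])))
E
python3 fe.py
```

```text
(array([578.71691785,  24.99126631,  52.        ]), np.float64(-0.13357136640145467), 0.1684321384043176)
(array([509.86575537,  68.1702649 ,  52.        ]), np.float64(-0.14785035194035795), 0.1375717036517927) full fit 510.4 69.8
[526.24640085  33.92800701  64.6328668 ] [ 68.38640085 -43.55199299   0.7328668 ]
```

```bash
cat > diag.py <<'E'
from h import *
def dline(im,p0,p1,t0,t1):
    g=cv2.cvtColor(im,cv2.COLOR_BGR2GRAY).astype(np.float32);p0=np.array(p0,float);p1=np.array(p1,float)
    for w in(1.8,1.4):
        d=(p1-p0)/np.linalg.norm(p1-p0);nn=np.array([-d[1],d[0]]);s=np.arange(-w,w+.01,.1);T=np.linspace(t0,t1,60)
        P=(p0+T[:,None]*(p1-p0))[:,None,:]+s[None,:,None]*nn
        v=cv2.remap(g,P[...,0].astype(np.float32),P[...,1].astype(np.float32),cv2.INTER_CUBIC)
        k=np.maximum(np.median(v,1,keepdims=True)-8-v,0);ok=k.sum(1)>20
        o=(k*s).sum(1)[ok]/k.sum(1)[ok];q=(p0+T[ok,None]*(p1-p0))+o[:,None]*nn
        l=cv2.fitLine(q.astype(np.float32),cv2.DIST_HUBER,0,.01,.01).ravel().astype(float);c=l[2:];dd=l[:2]*np.sign(l[:2]@d)
        p0,p1=c+dd*((p0-c)@dd),c+dd*((p1-c)@dd)
    return c,dd,len(q)
f=lambda u,v:(225+u/4.4-.39,95+v/4.4-.39)
h=lambda u,v:(240+u/9-.44,165+v/9-.44)
for k,A,B in(("0",(f(138,362),f(190,528)),(f(117,522),f(190,412))),("2",(f(138,362),f(190,528)),(f(117,522),f(190,412))),("3",(h(148,105),h(258,450)),(h(112,430),h(245,213)))):
    im=cv2.imread(f"pics/top{k}.png");a=dline(im,*A,.03,.97);b=dline(im,*B,.03,.97)
    p=inter(a,b);print(k,p.round(2),ray("top",p,52).round(2),a[2],b[2])
E
python3 diag.py
```

```text
0 [261.88 195.69] [510.56  70.29  52.  ] 60 60
2 [261.89 195.7 ] [510.53  70.28  52.  ] 60 60
3 [262.16 195.5 ] [511.11  69.48  52.  ] 59 60
```

```bash
cat > ring.py <<'E'
from h import *
c0=np.array([580.2,25.5])
for k in("0","2"):
    g=cv2.imread(f"pics/top{k}.png").astype(np.float32)
    out=[]
    for a in np.arange(0,360,4):
        ar=np.radians(a);u=np.array([np.cos(ar),np.sin(ar)])
        z=188 if u[0]>.15 else (152 if u[0]<-.15 else None)
        if z is None: continue
        rr=np.arange(36,52,.25);W=np.c_[c0[0]+rr*u[0],c0[1]+rr*u[1],np.full(len(rr),z)]
        p=proj("top",W).astype(np.float32)
        v=cv2.remap(g,p[None,:,0],p[None,:,1],cv2.INTER_LINEAR)[0]
        # ring teal -> white plate: brightness rises outward
        b=cv2.GaussianBlur(v.sum(1,keepdims=True),(1,5),0).ravel();d=np.gradient(b)
        i=d.argmax()
        if d[i]<10 or b[:8].max()>560 or b[-1]<560: continue
        w=np.maximum(d-.5*d[i],0);w[abs(np.arange(len(d))-i)>10]=0
        out.append((a,(w*rr).sum()/w.sum(),u,z))
    for zz in (188,152):
        print(k,zz,[(int(o[0]),round(float(o[1]),1)) for o in out if o[3]==zz])
    A=np.array([o[2] for o in out]);r=np.array([o[1] for o in out])-44
    o=least_squares(lambda x:A@x-r,[0,0],loss='soft_l1',f_scale=.5)
    o2=least_squares(lambda x:A@x[:2]+x[2]-r,[0,0,0],loss='soft_l1',f_scale=.5)
    print(k,len(r),"offset of ring centre from",c0,o.x.round(2),o2.x.round(2))
E
python3 ring.py
```

```text
0 188 [(32, 49.7), (36, 48.2), (40, 47.1), (44, 45.4), (48, 44.2), (52, 43.5), (56, 41.4), (60, 39.6), (64, 38.1), (68, 44.9), (72, 44.5), (76, 45.9), (80, 45.3), (280, 43.2), (284, 43.6), (288, 44.0), (292, 42.9), (296, 43.6), (300, 42.9), (304, 44.0), (308, 44.0), (312, 36.7), (316, 37.9)]
0 152 [(100, 44.6), (104, 45.2), (108, 43.8), (112, 44.0), (196, 43.6), (200, 42.3), (204, 43.1), (208, 42.5), (212, 43.2), (216, 42.7), (220, 43.6), (224, 43.2), (228, 43.1), (232, 43.4), (236, 43.2), (240, 43.4), (244, 43.9), (248, 43.3), (252, 44.6), (256, 44.0), (260, 43.4)]
0 44 offset of ring centre from [580.2  25.5] [0.52 0.6 ] [ 0.5   0.58 -0.05]
2 188 [(32, 49.6), (36, 48.2), (40, 47.1), (44, 45.5), (48, 44.2), (52, 43.4), (56, 41.4), (60, 39.6), (64, 38.1), (68, 45.0), (72, 44.6), (76, 45.9), (80, 45.2), (280, 43.1), (284, 43.6), (288, 44.0), (292, 42.8), (296, 43.6), (300, 42.8), (304, 44.0), (308, 43.9), (312, 36.7), (316, 37.9)]
2 152 [(100, 44.6), (104, 45.1), (108, 43.8), (112, 44.0), (196, 43.6), (200, 42.3), (204, 43.0), (208, 42.2), (212, 43.2), (216, 42.6), (220, 43.5), (224, 43.2), (228, 43.1), (232, 43.5), (236, 43.2), (240, 43.3), (244, 43.9), (248, 43.3), (252, 44.5), (256, 44.0), (260, 43.4)]
2 44 offset of ring centre from [580.2  25.5] [0.51 0.62] [ 0.49  0.6  -0.05]
```

The ring fit puts the bit axis at (580.7, 26.1) and the plate fit at (580.2, 25.5), so they agree. The lid mark is at about (579.5, 25.9). I'll nudge it 1 mm and release.

play_rows:
  commands:
    - {"dr":[0,0,0],"delta_pos":[-0.0008,0,0.0007],"grip":0.055}
    - {"dr":[0,0,0],"delta_pos":[0,0,0],"grip":0.055}
    - {"dr":[0,0,0],"delta_pos":[0,0,0],"grip":0.055}
    - {"dr":[0,0,0],"delta_pos":[0,0,0],"grip":0.062}
    - {"dr":[0,0,0],"delta_pos":[0,0,0],"grip":0.07}
    - {"dr":[0,0,0],"delta_pos":[0,0,0],"grip":0.078}
    - {"dr":[0,0,0],"delta_pos":[0,0,0],"grip":0.078}
  force: 20

```text
clock: 6.5
position: [527.5, 33.9, 64.9]
eef_rot: [0.064, 0.938, -0.024, 0.341]
force: [0.8, 0.1, -0.6]
finger_gap: 0.913
```

```bash
python3 look.py 6;python3 - <<'E'
import cv2
t=cv2.imread("pics/top6.png")
cv2.imwrite("pics/e6.png",cv2.resize(t[160:220,240:310],None,fx=9,fy=9,interpolation=cv2.INTER_CUBIC))
E
```

```text
[527.43  33.91  64.85] [-0.16  0.08  0.05] 0.9130140780399466 6.55
```

View pics/e6.png

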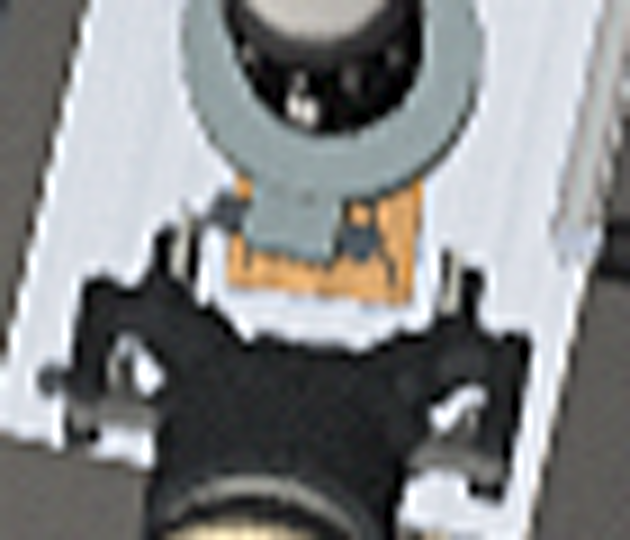

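The fingers are clear of the lid, with its front corners near e6 (228,285) and (412,303). I'll back out along the tool axis.

play_rows:
  commands:
    - {"dr":[0,0,0],"delta_pos":[0,0,-0.01],"grip":0.078}
    - {"dr":[0,0,0],"delta_pos":[0,0,-0.015],"grip":0.078}
    - {"dr":[0,0,0],"delta_pos":[0,0,-0.02],"grip":0.078}
    - {"dr":[0,0,0],"delta_pos":[0,0,-0.025],"grip":0.078}
    - {"dr":[0,0,0],"delta_pos":[0,0,-0.03],"grip":0.078}
    - {"dr":[0,0,0],"delta_pos":[0,0,-0.03],"grip":0.078}
    - {"dr":[0,0,0],"delta_pos":[0,0,-0.03],"grip":0.0}
    - {"dr":[0,0,0],"delta_pos":[0,0,0],"grip":0.0}

```text
clock: 7.35
position: [425.4, 48.7, 192.0]
eef_rot: [0.064, 0.937, -0.023, 0.344]
force: [-0.5, -0.1, 0.4]
finger_gap: 0.589
```

```bash
python3 look.py 7;python3 - <<'E'
import cv2
t=cv2.imread("pics/top7.png")
cv2.imwrite("pics/e7.png",cv2.resize(t[160:220,240:310],None,fx=9,fy=9,interpolation=cv2.INTER_CUBIC))
from rig import *
print(read_state()['joint_positions'].round(2))
E
```

```text
[425.76  48.63 190.16] [-0.52 -0.22  0.09] 0.5093074383900664 7.4
[ 0.28 -0.56 -0.9   0.57 -0.26  0.33]
```

View pics/e7.png

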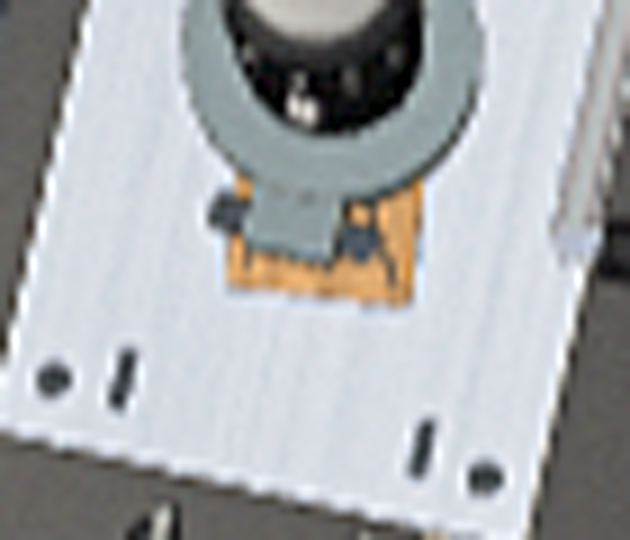

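Run:
```python
from h import *
from fe import front
f=lambda u,v:(240+u/9-.44,160+v/9-.44)
t=cv2.imread("pics/top7.png")
print(front("pics/top7.png",f(228,290),f(411,303)))
F=refine(t,f(228,290),f(411,303),.1,.9,w=2);Rr=refine(t,f(411,298),f(420,190),.05,.9,w=2)
fr=ray("top",inter(F,Rr),52)
for y in(-.135,-.125,-.14):
    c=Rz(y)@[60,30,0]+fr;print(y,c.round(2))
# control: FR corner method on top0
g=lambda u,v:(225+u/4.4-.39,95+v/4.4-.39)
t=cv2.imread("pics/top0.png")
F=refine(t,g(110,530),g(197,542),.1,.9,w=2);Rr=refine(t,g(197,540),g(216,410),.05,.9,w=2)
print("control",(ray("top",inter(F,Rr),52)+Rz(-.135)@[60,30,0]).round(2),"true 510.55 70.3")
# saturation-based centre line: orange mask col extents
hs=cv2.cvtColor(cv2.imread("pics/top7.png"),cv2.COLOR_BGR2HSV)
from plan import *
print(read_state()['position'])
ZS=20;S=np.array([580.5,25.8,ZS]);A=Rz(-.228)
for q in(0,.1,.2,.3,.4,.5,.6,.65):
    print(q,(A@[60-130*np.cos(.61-q),-120,165-30*q+130*np.sin(.61-q)]+S).round(1))
```

```text
(array([579.11833325,  24.36505535,  52.        ]), np.float64(-0.13063620326713213), 0.13271581677685912)
-0.135 [579.32  24.87  52.  ]
-0.125 [579.1   25.51  52.  ]
-0.14 [579.42  24.56  52.  ]
control [509.7   69.69  52.  ] true 510.55 70.3
[425.76049614  48.62824222 190.16136322]
0 [508.  -80.6 259.5]
0.1 [501.3 -79.  245.5]
0.2 [495.7 -77.7 230.8]
0.3 [491.2 -76.7 215.7]
0.4 [488.  -75.9 200.1]
0.5 [486.  -75.4 184.3]
0.6 [485.2 -75.3 168.3]
0.65 [485.3 -75.3 160.3]
```

With control-bias correction the lid mark is at (580.2, 25.5), about 0.4 mm from the bit axis. Next, the lever.

Run:
```python
from plan import *
plan([450,-50,325],lean(-.228,0.0),10)
```

```text
at [425.8  48.6 190.2] t 7.4 F [-0.5 -0.2  0.1]
{"dr":[0.003, 0.07, 0.009],"delta_pos":[-0.0116, -0.0094, -0.0079]}
{"dr":[0.003, 0.07, 0.009],"delta_pos":[-0.0111, -0.0094, -0.0086]}
{"dr":[0.003, 0.07, 0.009],"delta_pos":[-0.0105, -0.0093, -0.0094]}
{"dr":[0.003, 0.07, 0.009],"delta_pos":[-0.0099, -0.0092, -0.0101]}
{"dr":[0.003, 0.07, 0.009],"delta_pos":[-0.0093, -0.0092, -0.0107]}
{"dr":[0.003, 0.07, 0.009],"delta_pos":[-0.0086, -0.0091, -0.0113]}
{"dr":[0.003, 0.07, 0.009],"delta_pos":[-0.0079, -0.0091, -0.0119]}
{"dr":[0.003, 0.07, 0.009],"delta_pos":[-0.0071, -0.009, -0.0123]}
{"dr":[0.003, 0.07, 0.009],"delta_pos":[-0.0063, -0.009, -0.0128]}
{"dr":[0.003, 0.07, 0.009],"delta_pos":[-0.0054, -0.0091, -0.0132]}
end [450. -50. 325.] rot err 0.0039
```

play_rows:
  commands:
    - {"dr":[0.003,0.07,0.009],"delta_pos":[-0.0116,-0.0094,-0.008],"grip":0}
    - {"dr":[0.003,0.07,0.009],"delta_pos":[-0.011,-0.0094,-0.0086],"grip":0}
    - {"dr":[0.003,0.07,0.009],"delta_pos":[-0.0105,-0.0093,-0.0094],"grip":0}
    - {"dr":[0.003,0.07,0.009],"delta_pos":[-0.01,-0.0092,-0.01],"grip":0}
    - {"dr":[0.003,0.07,0.009],"delta_pos":[-0.0093,-0.0092,-0.0107],"grip":0}
    - {"dr":[0.003,0.07,0.009],"delta_pos":[-0.0086,-0.009,-0.0113],"grip":0}
    - {"dr":[0.003,0.07,0.009],"delta_pos":[-0.008,-0.009,-0.012],"grip":0}
    - {"dr":[0.003,0.07,0.009],"delta_pos":[-0.007,-0.009,-0.0123],"grip":0}
    - {"dr":[0.003,0.07,0.009],"delta_pos":[-0.0063,-0.009,-0.0128],"grip":0}
    - {"dr":[0.003,0.07,0.009],"delta_pos":[-0.0054,-0.009,-0.0132],"grip":0}

```text
clock: 8.4
position: [450.9, -50.9, 321.6]
eef_rot: [0.115, 0.993, 0.001, -0.004]
force: [1.0, 0.8, -0.0]
finger_gap: 0.002
```

Run:
```python
from plan import *
plan([507,-85.5,315],lean(-.228,0.0),5)
```

```text
at [450.9 -50.9 321.6] t 8.4 F [ 1.   0.8 -0. ]
{"dr":[0.0, -0.001, -0.001],"delta_pos":[-0.0125, -0.0042, 0.0012]}
{"dr":[0.0, -0.001, -0.001],"delta_pos":[-0.0125, -0.0042, 0.0012]}
{"dr":[0.0, -0.001, -0.001],"delta_pos":[-0.0125, -0.0042, 0.0013]}
{"dr":[0.0, -0.001, -0.001],"delta_pos":[-0.0125, -0.0042, 0.0013]}
{"dr":[0.0, -0.001, -0.001],"delta_pos":[-0.0125, -0.0042, 0.0013]}
end [507.  -85.5 315. ] rot err 0.0033
```

play_rows:
  commands:
    - {"dr":[0,-0.001,-0.001],"delta_pos":[-0.0125,-0.0042,0.0012],"grip":0}
    - {"dr":[0,-0.001,-0.001],"delta_pos":[-0.0125,-0.0042,0.0012],"grip":0}
    - {"dr":[0,-0.001,-0.001],"delta_pos":[-0.0125,-0.0042,0.0013],"grip":0}
    - {"dr":[0,-0.001,-0.001],"delta_pos":[-0.0125,-0.0042,0.0013],"grip":0}
    - {"dr":[0,-0.001,-0.001],"delta_pos":[-0.0125,-0.0042,0.0013],"grip":0}
    - {"dr":[0,0,0],"delta_pos":[0,0,0],"grip":0}

```text
clock: 9.0
position: [507.5, -85.2, 315.2]
eef_rot: [0.112, 0.994, 0.0, 0.001]
force: [0.1, 0.8, 0.5]
finger_gap: 0.004
```

```bash
cat > both.py <<'E'
import sys,cv2,numpy as np
from rig import *
k=sys.argv[1]
a=capture("top");b=capture("scene")
cv2.imwrite(f"pics/top{k}.png",a[:,:,::-1]);cv2.imwrite(f"pics/scene{k}.png",b[:,:,::-1])
A=cv2.resize(a[110:245,225:355],None,fx=3,fy=3);B=cv2.resize(b[130:265,225:355],None,fx=3,fy=3)
cv2.imwrite(f"pics/d{k}.png",np.hstack([A,B])[:,:,::-1])
s=read_state();print(s['position'].round(2),s['force'].round(2),s['clock'],s['joint_positions'].round(2))
E
python3 both.py 8
```

```text
[506.47 -84.65 315.86] [-0.39 -0.25  0.01] 9.1 [-0.17  0.11  0.08  1.54  0.    0.06]
```

View pics/d8.png

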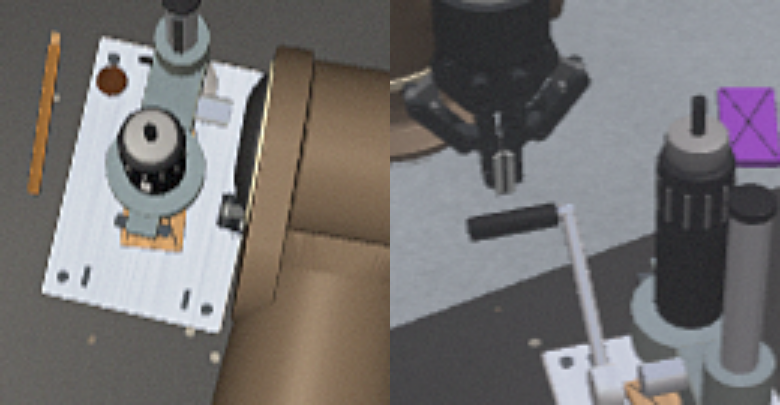

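The scene view shows the closed fingertips (d8 right half, ~503,190) above the middle of the black grip (470–557, 222). I'll lower to just above contact and then follow the arc.

play_rows:
  commands:
    - {"dr":[0,0,0],"delta_pos":[0,0,0.008],"grip":0}
    - {"dr":[0,0,0],"delta_pos":[0,0,0.008],"grip":0}
    - {"dr":[0,0,0],"delta_pos":[0,0,0.004],"grip":0}
    - {"dr":[0,0,0],"delta_pos":[0,0,0.002],"grip":0}
    - {"dr":[0,0,0],"delta_pos":[0,0,0.002],"grip":0}
    - {"dr":[0,0,0],"delta_pos":[0,0,0],"grip":0}

```text
clock: 9.7
position: [506.5, -84.6, 291.9]
eef_rot: [0.112, 0.994, 0.0, 0.001]
force: [-0.9, -0.3, -0.1]
finger_gap: -0.0
```

```bash
python3 both.py 9
```

```text
[506.64 -84.65 292.2 ] [ 0.48 -0.12  0.19] 9.8 [-0.17  0.11  0.02  1.49  0.    0.06]
```

View pics/d9.png

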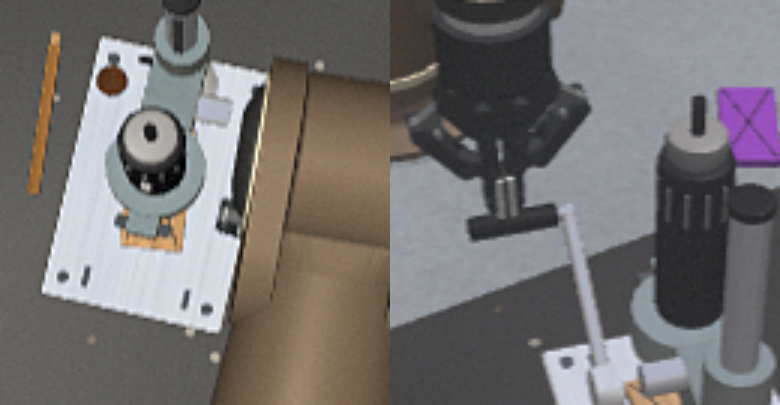

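The fingertips sit right on top of the grip. Pulling down along the arc.

play_rows:
  commands:
    - {"dr":[0,0,0],"delta_pos":[0,0,0.003],"grip":0}
    - {"dr":[0,0,0],"delta_pos":[0.0036,0,0.0069],"grip":0}
    - {"dr":[0,0,0],"delta_pos":[0.0033,0,0.0071],"grip":0}
    - {"dr":[0,0,0],"delta_pos":[0.003,0,0.0073],"grip":0}
    - {"dr":[0,0,0],"delta_pos":[0.0027,0,0.0074],"grip":0}
    - {"dr":[0,0,0],"delta_pos":[0.0024,0,0.0075],"grip":0}

```text
clock: 10.4
position: [491.6, -81.2, 252.1]
eef_rot: [0.112, 0.994, 0.0, 0.001]
force: [-2.5, 1.1, 2.7]
finger_gap: -0.001
```

```bash
python3 both.py 10
```

```text
[491.46 -81.15 251.48] [-2.06  0.17  2.6 ] 10.5 [-0.16  0.07 -0.1   1.39  0.    0.06]
```

View pics/d10.png

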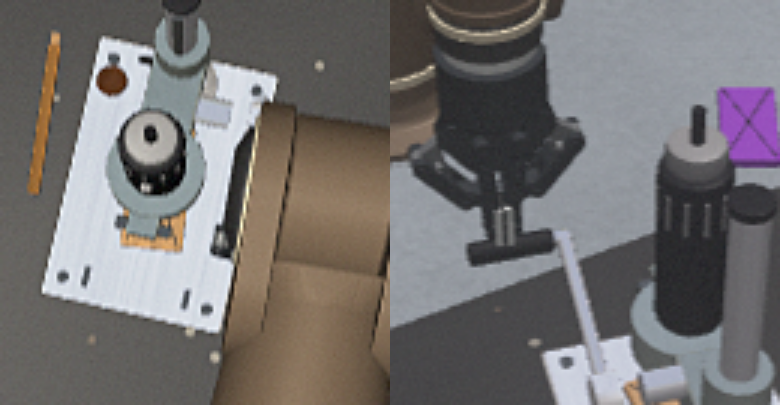

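The lever is following at about 3 N. Continuing down to contact.

play_rows:
  commands:
    - {"dr":[0,0,0],"delta_pos":[0.0021,0,0.0076],"grip":0}
    - {"dr":[0,0,0],"delta_pos":[0.0018,0,0.0078],"grip":0}
    - {"dr":[0,0,0],"delta_pos":[0.0015,0,0.0078],"grip":0}
    - {"dr":[0,0,0],"delta_pos":[0.0012,0,0.0079],"grip":0}
    - {"dr":[0,0,0],"delta_pos":[0.0009,0,0.0079],"grip":0}
    - {"dr":[0,0,0],"delta_pos":[0.0004,0,0.006],"grip":0}
    - {"dr":[0,0,0],"delta_pos":[0,0,0],"grip":0}

```text
clock: 11.2
position: [484.2, -79.5, 206.8]
eef_rot: [0.112, 0.994, 0.0, 0.001]
force: [-3.4, 0.6, 3.0]
finger_gap: 0.0
```

```bash
python3 both.py 11
```

```text
[484.47 -79.5  207.7 ] [-2.13 -0.06  3.43] 11.3 [-0.16  0.06 -0.21  1.3   0.    0.06]
```

View pics/d11.png

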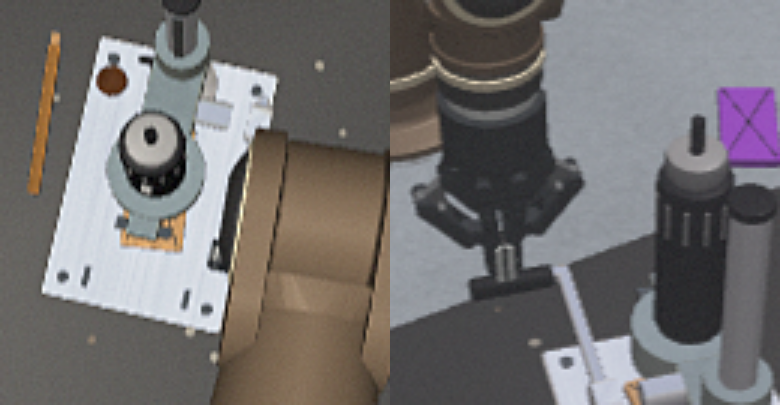

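play_rows:
  commands:
    - {"dr":[0,0,0],"delta_pos":[0,0,0.002],"grip":0}
    - {"dr":[0,0,0],"delta_pos":[0,0,0.002],"grip":0}
    - {"dr":[0,0,0],"delta_pos":[0,0,0.002],"grip":0}
    - {"dr":[0,0,0],"delta_pos":[0,0,0.001],"grip":0}
    - {"dr":[0,0,0],"delta_pos":[0,0,0],"grip":0}

```text
clock: 11.8
position: [484.5, -79.5, 200.6]
eef_rot: [0.112, 0.994, 0.0, 0.001]
force: [-1.8, 0.1, 2.7]
finger_gap: -0.003
```

play_rows:
  commands:
    - {"dr":[0,0,0],"delta_pos":[0,0,0.001],"grip":0}
    - {"dr":[0,0,0],"delta_pos":[0,0,0.001],"grip":0}
    - {"dr":[0,0,0],"delta_pos":[0,0,0],"grip":0}

```text
clock: 12.1
position: [484.5, -79.5, 198.7]
eef_rot: [0.112, 0.994, 0.0, 0.001]
force: [-1.7, 0.3, 2.9]
finger_gap: 0.002
```

play_rows:
  commands:
    - {"dr":[0,0,0],"delta_pos":[0,0,0.001],"grip":0}
    - {"dr":[0,0,0],"delta_pos":[0,0,0.001],"grip":0}
    - {"dr":[0,0,0],"delta_pos":[0,0,0],"grip":0}

```text
clock: 12.4
position: [484.4, -79.5, 196.7]
eef_rot: [0.112, 0.994, 0.0, 0.001]
force: [-2.4, -0.4, 4.0]
finger_gap: -0.001
```

play_rows:
  commands:
    - {"dr":[0,0,0],"delta_pos":[0,0,0.001],"grip":0}
    - {"dr":[0,0,0],"delta_pos":[0,0,0],"grip":0}

```text
clock: 12.6
position: [484.4, -79.5, 195.7]
eef_rot: [0.112, 0.994, 0.0, 0.001]
force: [-2.5, 0.5, 3.8]
finger_gap: -0.001
```

play_rows:
  commands:
    - {"dr":[0,0,0],"delta_pos":[0,0,0.001],"grip":0}
    - {"dr":[0,0,0],"delta_pos":[0,0,0],"grip":0}
    - {"dr":[0,0,0],"delta_pos":[0,0,0],"grip":0}

```text
clock: 12.9
position: [484.4, -79.5, 194.8]
eef_rot: [0.112, 0.994, 0.0, 0.001]
force: [-3.7, 0.2, 4.8]
finger_gap: 0.003
```

```bash
python3 both.py 12; python3 -c "
import cv2
b=cv2.imread('pics/scene12.png');a=cv2.imread('pics/scene9.png');c=cv2.imread('pics/scene11.png')
import numpy as np
cv2.imwrite('pics/e12.png',np.hstack([cv2.resize(x[150:330,285:365],None,fx=3,fy=3) for x in(a,c,b)]))"
```

```text
[484.41 -79.48 194.8 ] [-3.91  0.95  4.92] 13.0 [-0.16  0.07 -0.23  1.27  0.    0.06]
```

View pics/e12.png

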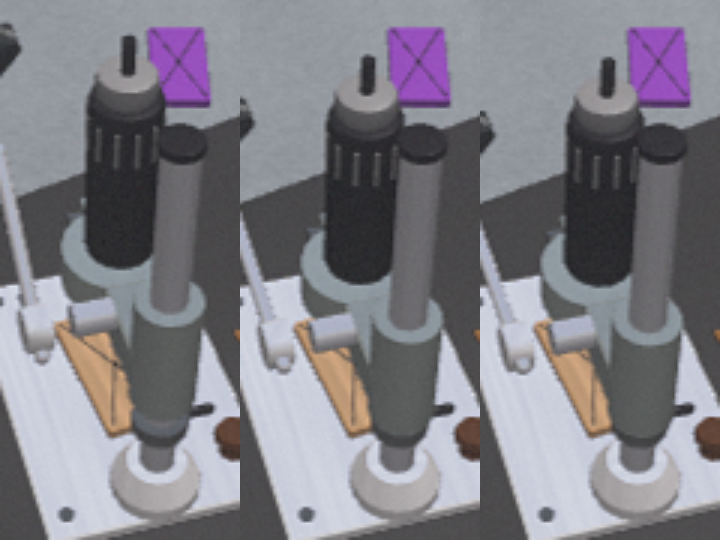

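play_rows:
  commands:
    - {"dr":[0,0,0],"delta_pos":[0,0,0.001],"grip":0}
    - {"dr":[0,0,0],"delta_pos":[0,0,0],"grip":0}
    - {"dr":[0,0,0],"delta_pos":[0,0,0],"grip":0}
    - {"dr":[0,0,0],"delta_pos":[0,0,0],"grip":0}

```text
clock: 13.4
position: [484.4, -79.5, 193.8]
eef_rot: [0.112, 0.994, 0.0, 0.001]
force: [-3.6, 0.3, 5.1]
finger_gap: 0.001
```

play_rows:
  commands:
    - {"dr":[0,0,0],"delta_pos":[0,0,0.0015],"grip":0}
    - {"dr":[0,0,0],"delta_pos":[0,0,0],"grip":0}
    - {"dr":[0,0,0],"delta_pos":[0,0,0],"grip":0}
    - {"dr":[0,0,0],"delta_pos":[0,0,0],"grip":0}

```text
clock: 13.8
position: [484.4, -79.5, 192.5]
eef_rot: [0.112, 0.994, 0.0, 0.001]
force: [-4.9, 1.4, 6.6]
finger_gap: -0.003
```

Force has climbed steadily from 2.8 to 6.6 N, so the bit is resting on the lid. I'll let the lever back up along the arc.

play_rows:
  commands:
    - {"dr":[0,0,0],"delta_pos":[0,0,-0.006],"grip":0}
    - {"dr":[0,0,0],"delta_pos":[0,0,-0.007],"grip":0}
    - {"dr":[0,0,0],"delta_pos":[-0.0005,0,-0.008],"grip":0}
    - {"dr":[0,0,0],"delta_pos":[-0.001,0,-0.008],"grip":0}
    - {"dr":[0,0,0],"delta_pos":[-0.0012,0,-0.0078],"grip":0}
    - {"dr":[0,0,0],"delta_pos":[-0.0015,0,-0.0078],"grip":0}
    - {"dr":[0,0,0],"delta_pos":[-0.0018,0,-0.0078],"grip":0}
    - {"dr":[0,0,0],"delta_pos":[-0.002,0,-0.0076],"grip":0}
    - {"dr":[0,0,0],"delta_pos":[-0.0024,0,-0.0075],"grip":0}
    - {"dr":[0,0,0],"delta_pos":[-0.0027,0,-0.0074],"grip":0}

```text
clock: 14.8
position: [497.2, -82.5, 267.7]
eef_rot: [0.112, 0.994, 0.0, 0.001]
force: [1.5, -0.8, 0.1]
finger_gap: 0.002
```

play_rows:
  commands:
    - {"dr":[0,0,0],"delta_pos":[-0.003,0,-0.0073],"grip":0}
    - {"dr":[0,0,0],"delta_pos":[-0.0033,0,-0.007],"grip":0}
    - {"dr":[0,0,0],"delta_pos":[-0.0035,0,-0.007],"grip":0}
    - {"dr":[0,0,0],"delta_pos":[0,0,-0.004],"grip":0}
    - {"dr":[0,0,0],"delta_pos":[0,0,-0.01],"grip":0}
    - {"dr":[0,0,0],"delta_pos":[0,0,-0.02],"grip":0}
    - {"dr":[0,0,0],"delta_pos":[0,0,-0.02],"grip":0}
    - {"dr":[0,0,0],"delta_pos":[0.03,-0.01,-0.01],"grip":0}
    - {"dr":[0,0,0],"delta_pos":[0.035,-0.01,0],"grip":0}
    - {"dr":[0,0,0],"delta_pos":[0.035,-0.01,0],"grip":0}

```text
clock: 15.8
position: [401.0, -91.5, 352.6]
eef_rot: [0.112, 0.994, 0.0, 0.001]
force: [0.7, -0.3, -0.1]
finger_gap: 0.004
```

play_rows:
  commands:
    - {"dr":[0,0,0],"delta_pos":[0.035,0,0],"grip":0}
    - {"dr":[0,0,0],"delta_pos":[0.035,0,0],"grip":0}
    - {"dr":[0,0,0],"delta_pos":[0.035,0,0],"grip":0}
    - {"dr":[0,0,0],"delta_pos":[0,0,0],"grip":0}

```text
clock: 16.2
position: [296.3, -67.4, 353.4]
eef_rot: [0.112, 0.994, 0.0, 0.002]
force: [0.2, -0.2, -0.5]
finger_gap: -0.002
```

```bash
python3 both.py 13
```

```text
[299.52 -68.13 352.73] [ 0.03  0.09 -0.19] 16.3 [-0.22 -0.26 -0.18  1.65  0.    0.  ]
```

View pics/d13.png

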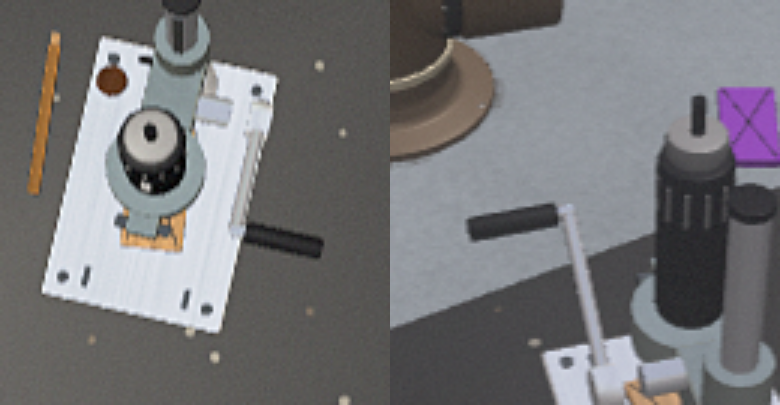

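The lever is back at its top position (grip at d13 right, 470–557, 222, as before the pull). I'll check that the lid hasn't moved since release and that the other objects are in place.

Run:
```python
from h import *
from fe import front
f=lambda u,v:(240+u/9-.44,160+v/9-.44)
for k in("7","13"):
    t=cv2.imread(f"pics/top{k}.png");F=refine(t,f(228,290),f(411,303),.1,.9,w=2);Rr=refine(t,f(411,298),f(420,190),.05,.9,w=2)
    print(k,(ray("top",inter(F,Rr),52)+Rz(-.133)@[60,30,0]).round(2),front(f"pics/top{k}.png",f(228,290),f(411,303)))
a=cv2.imread("pics/top0.png").astype(int);b=cv2.imread("pics/top13.png").astype(int)
m=(abs(a-b).max(2)>60).astype(np.uint8);_,l,st,c=cv2.connectedComponentsWithStats(m)
print([(s.tolist()) for s in st[1:] if s[4]>6])
s=read_state();print(s['joint_velocities'].round(3),s['force'].round(2),s['clock'])
```

```text
7 [579.27  25.    52.  ] (array([579.11833325,  24.36505535,  52.        ]), np.float64(-0.13063620326713213), 0.13271581677685912)
13 [579.23  24.96  52.  ] (array([579.13188531,  24.22800623,  52.        ]), np.float64(-0.13287760073525962), 0.15192113751020198)
[[250, 175, 37, 43, 804], [207, 262, 171, 158, 11511], [0, 329, 202, 91, 8240], [290, 334, 5, 10, 30], [277, 344, 12, 4, 19], [277, 361, 8, 4, 18]]
[-0.001  0.038  0.012 -0.014 -0.001  0.   ] [ 0.03  0.09 -0.19] 16.3
```

The lid is unchanged (within 0.15 mm), only the lid and the arm differ from the first picture, and the arm touches nothing. Handing in.

```bash
python3 -c "
from rig import *
print(sign_off())"
```

```text
the job is handed in; nothing more can be done
None
```

I gripped the small pale-wood lid by its front end with the tool leaning 40°. I slid it flat until its mark was under the bit and let go. I then pulled the feed lever down from above with closed fingers until the bit rested on the lid, followed the lever back to its top, and handed in at about 16 s.

- **Lid position:** the mark ended about 0.4 mm from the bit axis. This comes from the lid's front edge and corner, corrected for the error the same method showed on the first picture, because the drill head hides the mark itself. The raw edge readings, before that correction, were 1–2 mm off.
- **Bit axis:** the base-plate fit and the clamp-ring fit disagreed by about 0.8 mm, so I aimed between them.
- **Bit contact:** I judged this from the wrist force, which rose from about 2.8 to 6.6 N over the last few millimetres of the pull. The bit's touch could not be seen directly.
- **After the pull:** the lid had moved by no more than 0.15 mm, and the lever looked back at its top. The rest of the top view was unchanged apart from the arm, and the robot touched nothing.

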